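# Fit the intake filter disc under the lip of its sloping cell

### The job

Pull the perforated filter disc with the flat grip fin out of the spring-clip strip, lean it so that its lower edge slips under the lip of the round cell on the sloping panel, then swing it down flat and press it fully home in the cell before letting go of it. Leave the blank disc clipped in the strip, and do not knock the tube rack, the jar or the tip box about.

Things in the scene. Friction and masses are not known exactly. Their poses are not given: they have to be found in the camera images.
- filter: Grey plastic filter disc, 80 mm across, 7 mm thick, about 90 g, dark perforations; an upright flat grip fin stands in the middle of its top: 12 mm thick (disc's x), 40 mm wide (its y), 45 mm tall above the top face. Origin: centre of the underside; z points out on the fin side. It lies flat, fin up, in one of the strip's two places; best pinched across the 12 mm.
- blank: Blank disc, grey plastic, same 80 x 7 mm disc but without perforations and with a round knob (30 mm diameter, 45 mm tall) instead of a fin. Origin: centre of the underside. It is clipped in the strip's other place and stays there.
- strip: Spring-clip strip fixed to the bench: aluminium bar 90 mm (its x) by 250 mm (its y), 18 mm high, z up. Origin: centre of its underside. Two places, 61 mm either side along y; the discs rest on the bar's top. A pull straight up of about 4 to 7 N frees a disc from its two sprung rollers; it is clear of them once raised 20 mm.
- place_a (a point): Centre of the strip's place on its -y side, on the bar's top face (18 mm above the bench). On both y sides of each place a sprung steel roller (16 mm diameter, 40 mm long along x, axis 46.5 mm from the place's centre, top 38 mm above the bench) overlaps the disc's rim by 1.5 mm from above.
- place_b (a point): Centre of the strip's place on its +y side, on the bar's top face.
- cell: Round cell (counterbore), 85 mm across, 14 mm deep, in the 130 x 130 mm top panel of the fixed white filter station. The panel slopes 20 degrees, low edge at the robot's side. Origin: centre of the cell floor, 72 mm above the bench; x up the slope, away from the robot, y to the left, z square out of the panel. Fully home, the disc lies flat on the floor, underside at z = 0, 2.5 mm clearance all round.
- lip (a point): Middle of the inner edge of the fixed grey lip over the low side of the cell mouth, on its underside: at x = -29, y = 0, z = 14 mm in the cell's frame. The lip is 6 mm thick (z = 14 to 20), 90 mm wide in y, with a straight edge, so the disc cannot go in flat: only leaning, its low (-x) edge under the lip first.
- rack: White tube rack with eight capped tubes, 34 x 170 mm, 88 mm tall, standing loose beyond the work. Origin: centre of its underside. Bystander.
- reagent: White reagent jar, 68 mm diameter, 120 mm tall, loose. Origin: centre of its underside. Bystander.
- tipbox: Grey pipette-tip box with clear lid, 88 x 123 mm, 68 mm tall, loose. Origin: centre of its underside. Bystander.
Mind the look-alikes: they are no part of the job. Leave any brown look-alike of the part that bears cell alone.

How it is judged (in metres and radians):
On the way, in this order (a step that is already met when the one before it is completed fails the run):
1. the filter disc is held and lifted clear of the clip strip (contact force between the fingers and filter above 0.5 N and z of filter in the frame of strip above 0.045 m), for 0.1 s.
2. still held, the filter disc leans in the cell mouth, low edge down, at least 25 degrees from level (5 more than the panel) (contact force between the fingers and filter above 0.5 N and angle between filter's own z axis and vertical between 0.44 and 0.9 rad and x of filter in the frame of cell between -0.012 and 0.014 m and y of filter in the frame of cell between -0.008 and 0.008 m and z of filter in the frame of cell between 0.002 and 0.022 m), for 0.1 s.
3. the disc is pressed or held flat on the cell floor by the gripper (contact force between the fingers and filter above 0.5 N and x of filter in the frame of cell between -0.0045 and 0.0045 m and y of filter in the frame of cell between -0.0045 and 0.0045 m and z of filter in the frame of cell between -0.003 and 0.0025 m and angle between the z axis of filter and the z axis of cell, either way round below 0.05 rad and angle between filter's own z axis and vertical below 1 rad), for 0.2 s.
At the end, for the whole second after the job is handed in: Filter disc released, at rest, fin up, flat on the cell floor (within 0.05 rad, 2.5 mm in height, 4.5 mm of centre in x and y); blank disc still in a strip place (within 8 mm); rack, jar and tip box within 30 mm of their start (x of filter in the frame of cell between -0.0045 and 0.0045 m and y of filter in the frame of cell between -0.0045 and 0.0045 m and z of filter in the frame of cell between -0.003 and 0.0025 m and angle between the z axis of filter and the z axis of cell, either way round below 0.05 rad and angle between filter's own z axis and vertical below 1 rad and linear speed of filter below 0.02 m/s and angular speed of filter below 0.2 rad/s and (distance between blank and place_a below 0.008 m or distance between blank and place_b below 0.008 m) and distance of each of rack, reagent, tipbox from where it was at the start of the episode below 0.03 m); the robot touches nothing.
It fails at once if the blank disc is pulled out of its place (distance between blank and place_a above 0.02 m and distance between blank and place_b above 0.02 m).
It fails at once if the tube rack is knocked away (50 mm) or tipped over (distance of rack from where it was at the start of the episode above 0.05 m or angle between rack's own z axis and vertical above 0.5 rad).
It fails at once if the jar is knocked away (50 mm) or tipped over (distance of reagent from where it was at the start of the episode above 0.05 m or angle between reagent's own z axis and vertical above 0.5 rad).
It fails at once if the tip box is knocked away (50 mm) or tipped over (distance of tipbox from where it was at the start of the episode above 0.05 m or angle between tipbox's own z axis and vertical above 0.5 rad).
It also fails if it takes over 48 s, if anything falls off the work surface, if the arm or the gripper's body presses on something with over 40 N, if the wrist force passes 120 N, or if a joint passes its speed limit or range.

### The arm

A 6-joint arm with a two-finger parallel gripper is mounted at the origin on the work surface. World frame = base frame: x ahead of the robot, y to its left, z up, the work surface at z = 0. Lengths are in mm, angles in rad, forces in N, time in s.
With the tool pointing down it reaches from about 300 to 775 mm from the base axis. Payload 14.6 kg.
Tool frame: the origin (TCP) lies midway between the tips of the shut fingers; the grasp point (between the pads) lies 19 mm behind it (manip.hold_point_z is the distance from the TCP to the grasp point, in mm); z points along the fingers, y is the direction in which the jaws open and shut (so a half turn about z gives the same grasp; the last joint's range is limited). The gripper opens to 94 mm and grips with 3 to 60 N. Pads are 16 mm wide; open, the fingers measure 119 mm over their backs; the gripper's body (75 mm by 177 mm) begins 78 mm behind the grasp point.
Start: joints at [1.135, 0.3, 1.521, -0, 1.321, -0.067], TCP at [198.27, 513.009, 205.446] pointing down, gripper open.
Joint ranges: [-3.03, 3.03], [-0.79, 2.21], [0.23, 2.52], [-1.04, 4.18], [0, 3.07], [-2.55, 2.55]. Speed limits (rad/s): [2.22, 2.22, 2.57, 3.14, 3.14, 3.14].

### API

Orientations are given as [roll, pitch, yaw] about the fixed x, y, z axes, in that order (R = Rz(yaw) Ry(pitch) Rx(roll)).
In Python, from cell import manip gives the robot as it stands.
- The arm moves only by the shell command python3 -m crank 'ROWS' [OPENING] [FORCE]. ROWS is JSON, a list of rows, each an object with "offset": the shift along the world's x, y, z in m, a list of three; "spin": the turn about the world's z in degrees. In form: [{"offset": [dx, dy, dz], "spin": spin}, ...]. A call has exactly 8 rows; each row is the pose to reach, as a shift and turn from the pose measured when the call began; what a row does not reach only later rows make up. A row lasts 1/12 s, in which the tool goes at most 41.7 mm and 7.16 degrees, less where a joint would pass 70% of its speed; a pose out of reach is approached as far as the arm can. A call with a gripper value outside its range is refused whole. OPENING is the opening, from 0 (shut) to 1 (fully open), set as the call begins (- or left out, the last holds). The fingers move at their own pace and stop on an object; FORCE is the grip in N (left out, the last holds). Time passes only in rows, so rows that repeat a pose let the fingers close, or fill a call up. It gives the time, the measured TCP pose, the force and the opening at its end, in the units of the state.
- manip.read_state(): the state, without advancing time (a new reading comes with each control period).
- manip.camera(name): name is "scene" or "top"; returns a dict with "pixels" (400x640x3 uint8, red, green, blue), "fx", "fy", "cx", "cy" (pixels), "extrinsics" (4x4, takes a point from world to camera coordinates). Camera axes: x right, y down, z forward; pixel columns grow to the right and rows downward; lengths in mm; the calibration is good to about 2 mm. A picture is of the moment at which its call begins. There is no depth.
- manip.sign_off(): hands the job in, once; it reports no verdict.
Trained networks look in a picture, given as the dict that the camera call returned (one of the last four; its "shot" number tells which), for a name from the list of things; names that differ only in an ending like _2 or _b are one class to them, and where a whole thing is asked for, a point or a joint stands for the part that bears it (a point fixed in the world has none). Each returns a list of dicts, best first, with "conf" (0 to 1); they miss things now and then, are a little off and sometimes report something else, mostly with a low value. They report only what shows in the picture. A call takes as long as a camera call. They do not tell look-alikes from the thing itself.
- manip.search_frame(picture, name): "location" ([x, y, z] in mm, in world coordinates, good to about 4 mm: the middle of the surface that is visible of it).
- manip.masks_of(picture, name): "mask" (400x640 bool, what is visible of it).
The state is a dict: "clock": time; "joints": joint angles; "qd": joint speeds; "effort": joint torques, N m; "eef_pos": TCP position; "eef_rot": TCP orientation; "wrist_force": force on the tool from outside, world axes, zero at the start; "moment": the same for the moment, N m; "finger_gap": finger opening in mm.
Only numpy, scipy, OpenCV 4.12 (cv2) and the standard library are available. Lean on these libraries where they do the work, as an engineer would, in place of code of your own. Each camera call takes 0.05 s, during which the arm holds its last target. There are 200 camera calls.

## Working session

There is one attempt and no reset: what is moved stays moved. The work goes in short steps, Python scripts to look and compute and a shell command to move; the robot and the scene stay as the last step left them, time stands still between calls to the robot, and variables do not carry over. Pictures are saved under pics/ and viewed, about 8 in all and at most 12, crops included, and the job is handed in when it is done.

```bash
mkdir -p pics; cat > h.py <<'E'
import numpy as np, cv2
from cell import manip
def shot(name):
    p=manip.camera(name); return p
def proj(p,X):
    X=np.atleast_2d(X).astype(float); E=np.array(p["extrinsics"]); c=X@E[:3,:3].T+E[:3,3]
    return np.c_[p["fx"]*c[:,0]/c[:,2]+p["cx"],p["fy"]*c[:,1]/c[:,2]+p["cy"]]
def ray(p,uv,z):
    "pixel -> world point at height z"
    E=np.array(p["extrinsics"]); R,t=E[:3,:3],E[:3,3]; o=-R.T@t
    d=R.T@np.array([(uv[0]-p["cx"])/p["fx"],(uv[1]-p["cy"])/p["fy"],1]); return o+d*(z-o[2])/d[2]
def save(p,n,img=None): cv2.imwrite("pics/"+n,cv2.cvtColor(p["pixels"] if img is None else img,cv2.COLOR_RGB2BGR))
E
python3 - <<'E'
from h import *
for n in ("top","scene"):
    p=shot(n); save(p,n+"0.png"); print(n,p["fx"],np.round(np.linalg.inv(np.array(p["extrinsics"]))[:3,2:],2).tolist())
    for k in ("filter","blank","strip","cell","lip","rack","reagent","tipbox"):
        print(k,[(np.round(d["location"]).tolist(),round(d["conf"],2)) for d in manip.search_frame(p,k)[:3]])
print(manip.read_state(),manip.hold_point_z)
E
```

```text
top 420.8751866664781 [[0.16, 408.02], [-0.0, -82.03], [-0.99, 976.42]]
filter [([541.0, 143.0, 27.0], 0.64)]
blank [([574.0, 258.0, 23.0], 0.92), ([547.0, -217.0, 77.0], 0.5)]
strip [([736.0, -15.0, 121.0], 0.52)]
cell [([506.0, -432.0, 78.0], 0.89), ([550.0, -216.0, 77.0], 0.64), ([335.0, -267.0, 79.0], 0.64)]
lip [([507.0, -433.0, 83.0], 0.63), ([333.0, -266.0, 78.0], 0.63), ([545.0, -211.0, 81.0], 0.58)]
rack [([553.0, 206.0, 21.0], 0.65), ([718.0, 210.0, 45.0], 0.56)]
reagent [([737.0, -16.0, 118.0], 0.77), ([548.0, -215.0, 76.0], 0.32), ([540.0, 144.0, 25.0], 0.26)]
tipbox [([737.0, -189.0, 67.0], 0.82)]
scene 423.46105519454915 [[-0.38, 894.28], [0.48, -500.07], [-0.79, 810.52]]
filter [([551.0, 142.0, 20.0], 0.94)]
blank [([583.0, 258.0, 24.0], 0.93)]
strip [([572.0, 189.0, 18.0], 0.65)]
cell [([527.0, -439.0, 75.0], 0.68), ([371.0, -276.0, 83.0], 0.68), ([565.0, -220.0, 77.0], 0.66)]
lip [([536.0, -436.0, 77.0], 0.96), ([366.0, -280.0, 80.0], 0.88), ([565.0, -223.0, 80.0], 0.68)]
rack [([734.0, 181.0, 43.0], 0.59)]
reagent []
tipbox [([752.0, -207.0, 71.0], 0.63)]
{'clock': 0.9, 'joints': array([ 1.13538413e+00,  2.99890429e-01,  1.52103548e+00,  2.79468634e-05,
        1.32072999e+00, -6.66040866e-02]), 'qd': array([-0.00087792,  0.00081164,  0.00128989, -0.00078725, -0.00015287,
        0.00227524]), 'effort': array([ 6.72378865e-04, -5.31652701e+01, -3.52919483e+01,  7.09163630e-02,
        2.11994152e-02, -2.06094512e-06]), 'eef_pos': array([198.26156061, 512.98828899, 205.43580877]), 'eef_rot': array([-3.14153135e+00, -3.12263184e-05,  2.77277762e+00]), 'wrist_force': array([-0.87842125, -0.20645056,  0.39237751]), 'moment': array([-0.00568736,  0.03620269,  0.06163597]), 'finger_gap': 93.80485187309787} 18.8
```

View pics/top0.png

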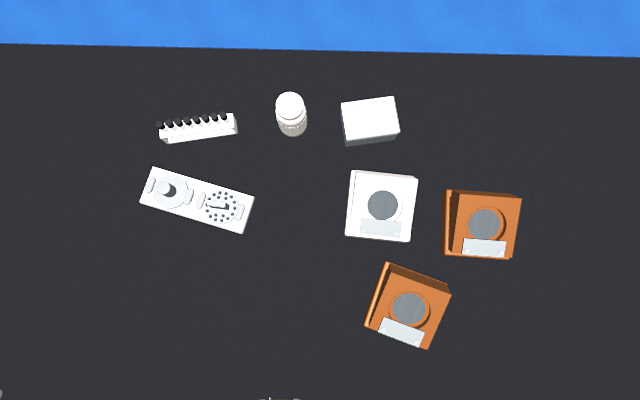

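View pics/scene0.png

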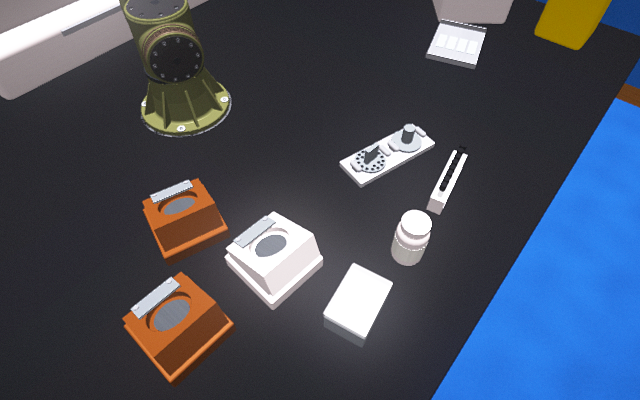

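```bash
python3 - <<'E'
from h import *
t=cv2.imread("pics/top0.png"); s=cv2.imread("pics/scene0.png")
def crop(im,x,y,w,h,k):return cv2.resize(im[y:y+h,x:x+w],None,fx=k,fy=k,interpolation=cv2.INTER_CUBIC)
a=crop(t,135,160,130,80,3); b=crop(t,335,160,100,96,3)
c=crop(s,330,115,115,75,3.4); d=crop(s,215,200,115,110,3)
def pad(i,w,h): return cv2.copyMakeBorder(i[:h,:w],0,max(0,h-i.shape[0]),0,max(0,w-i.shape[1]),cv2.BORDER_CONSTANT)
cv2.imwrite("pics/crops.png",np.vstack([np.hstack([pad(a,400,290),pad(b,350,290)]),np.hstack([pad(c,400,330),pad(d,350,330)])])[:600])
E
```

```text
(no output)
```

View pics/crops.png

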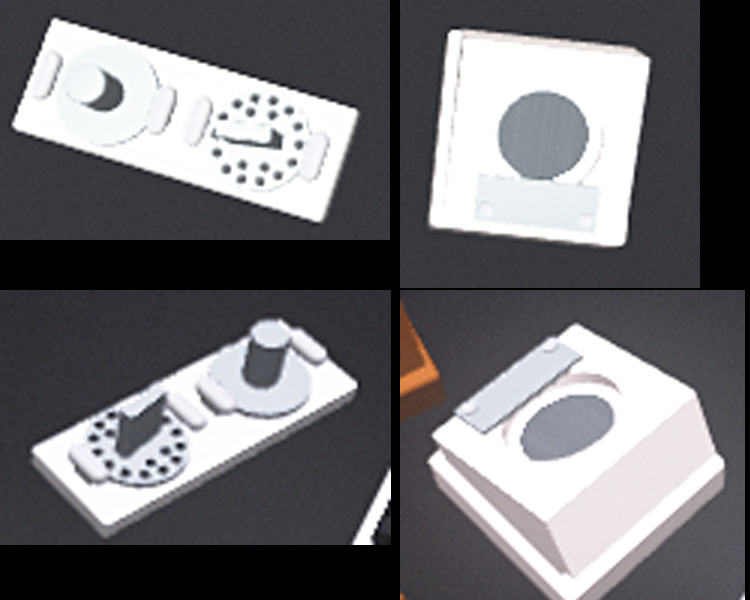

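```bash
cat > fit.py <<'E'
from h import *
from scipy.optimize import least_squares
from scipy.spatial.transform import Rotation as R
T=shot("top"); S=shot("scene")
def fit(obs,fr,x0):
    def res(q):
        Rm=fr(q[2]); return np.concatenate([(proj(p,Rm@np.array(m)+[q[0],q[1],z])-uv).ravel() for p,m,uv,z in obs])
    r=least_squares(res,x0,loss="soft_l1"); return r.x,np.round(r.fun.reshape(-1,2),1).tolist()
tc=lambda x,y,ox,oy,px,py,k:(ox+(x-px)/k,oy+(y-py)/k)
a=lambda x,y:tc(x,y,135,160,0,0,3); b=lambda x,y:tc(x,y,335,160,400,0,3)
c=lambda x,y:tc(x,y,330,115,0,290,3.4); d=lambda x,y:tc(x,y,215,200,400,290,3)
rz=lambda w:R.from_euler("z",w).as_matrix(); rs=lambda w:R.from_euler("ZY",[w,np.radians(-20)]).as_matrix()
for only in ("both","top","scene"):
    ob=[(T,(45,125,18),a(52,18),0),(T,(45,-125,18),a(358,108),0),(T,(-45,-125,18),a(320,222),0),(T,(-45,125,18),a(13,127),0),
        (S,(-45,-125,18),c(33,452),0),(S,(45,125,18),c(357,380),0),(S,(45,-125,18),c(105,525),0)]
    oc=[(T,(-29,45,20),b(478,176),72),(T,(-29,-45,20),b(600,186),72),
        (S,(-29,45,20),d(583,350),72),(S,(-29,-45,20),d(487,432),72),(S,(-65,65,14),d(575,323),72),(S,(-65,-65,14),d(432,437),72),(S,(65,65,14),d(697,392),72),(S,(65,-65,14),d(548,523),72)]
    f=lambda o:[q for q in o if only=="both" or q[0] is (T if only=="top" else S)]
    print(only)
    q,r=fit(f(ob),rz,[560,200,-.25]); print("strip",np.round(q,3),r)
    if only!="scene" or 1:
        for sgn in (1,-1): print("place",np.round(rz(q[2])@[0,61*sgn,18]+[q[0],q[1],0],1))
    q,r=fit(f(oc),rs,[545,-215,0]); print("cell",np.round(q,3),r)
E
python3 fit.py
```

```text
both
strip [ 5.57566e+02  2.05912e+02 -2.67000e-01] [[-0.3, -0.2], [-0.1, -0.2], [0.4, -0.8], [-0.8, 0.1], [-1.3, -1.0], [-0.2, 0.9], [-0.2, 0.1]]
place [573.6 264.8  18. ]
place [541.5 147.1  18. ]
cell [ 5.46382e+02 -2.12648e+02 -7.50000e-02] [[-1.0, -1.5], [0.3, -0.8], [-0.2, 0.6], [-1.5, 0.1], [-0.2, 0.4], [0.3, -0.3], [-0.3, -0.6], [-0.1, -1.1]]
top
strip [ 5.56941e+02  2.05448e+02 -2.72000e-01] [[0.1, -0.2], [0.1, 0.4], [0.4, -0.3], [-0.6, 0.1]]
place [573.3 264.2  18. ]
place [540.5 146.7  18. ]
cell [ 5.43955e+02 -2.12906e+02 -6.10000e-02] [[-0.6, -0.0], [0.6, 0.0]]
scene
strip [ 5.58067e+02  2.07047e+02 -2.53000e-01] [[-0.7, -0.7], [-0.1, 0.3], [0.9, 0.3]]
place [573.4 266.1  18. ]
place [542.8 148.   18. ]
cell [ 5.47079e+02 -2.12629e+02 -7.60000e-02] [[0.1, 0.8], [-1.2, 0.3], [0.1, 0.6], [0.5, -0.2], [-0.0, -0.3], [0.1, -0.9]]
```

```bash
python3 - <<'E'
from h import *
t=cv2.imread("pics/top0.png"); s=cv2.imread("pics/scene0.png")
def crop(im,x,y,w,h,k):return cv2.resize(im[y:y+h,x:x+w],None,fx=k,fy=k,interpolation=cv2.INTER_CUBIC)
cv2.imwrite("pics/fin.png",np.hstack([crop(t,200,185,46,42,8),crop(s,350,138,42,42,8)]))
cv2.imwrite("pics/cellz.png",np.hstack([crop(t,340,165,84,84,4.7),crop(s,220,205,84,84,4.7)]))
E
```

```text
(no output)
```

View pics/fin.png

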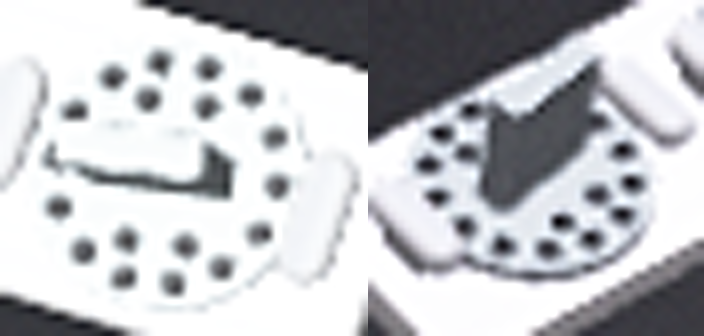

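View pics/cellz.png

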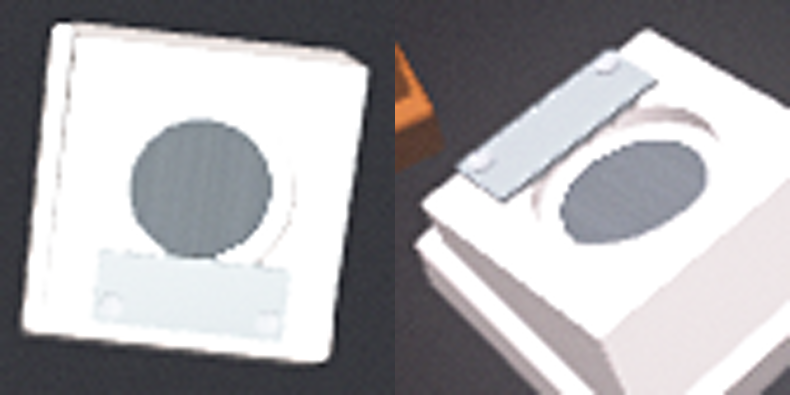

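```bash
python3 - <<'E'
from h import *
T=shot("top");S=shot("scene")
for P,uv,z in [(T,(383,205.1),72),(S,(270.6,245.6),72)]: print("cell",ray(P,uv,z).round(1))
t=lambda x,y:(200+x/8,185+y/8); s=lambda x,y:(350+(x-368)/8,138+y/8)
for n,P,uv,z in [("s520",S,s(520,115),70),("s603",S,s(603,58),70),("s490",S,s(490,100),70),("s585",S,s(585,40),70),("sb1",S,s(490,210),25),("sb2",S,s(590,140),25),
  ("tL",T,t(55,155),70),("tR",T,t(205,155),70),("t_br1",T,t(205,145),70),("tb",T,t(230,195),25),("tb0",T,t(100,183),25)]: print(n,ray(P,uv,z).round(1))
# ellipse fit of grey
from scipy.spatial.transform import Rotation as R
for n,P,c in (("top",T,(383,205)),("scene",S,(270,245))):
    g=cv2.cvtColor(P["pixels"],cv2.COLOR_RGB2GRAY); m=((g<190)&(g>60)).astype(np.uint8)
    k,l,st,ce=cv2.connectedComponentsWithStats(m,connectivity=4); i=l[int(c[1]),int(c[0])]
    print(n,st[i],ce[i],ray(P,ce[i],72).round(1))
E
```

```text
cell [ 544.3 -215.8   72. ]
cell [ 544.7 -212.7   72. ]
s520 [546.5 129.2  70. ]
s603 [552.1 165.1  70. ]
s490 [535.9 128.4  70. ]
s585 [543.5 167.9  70. ]
sb1 [541.7 128.   25. ]
sb2 [548.7 172.8  25. ]
tL [538.3 167.   70. ]
tR [539.1 126.3  70. ]
t_br1 [541.9 126.5  70. ]
tb [534.3 128.9  25. ]
tb0 [537.  166.1  25. ]
top [368 191  30  29 695] [382.15539568 204.82302158] [ 544.9 -214.    72. ]
scene [255 235  31  22 490] [270.00816327 245.28571429] [ 543.3 -212.9   72. ]
```

```bash
python3 -m crank '[{"offset":[0.04,-0.04,0],"spin":-7},{"offset":[0.07,-0.07,0],"spin":-14},{"offset":[0.1,-0.1,0],"spin":-21},{"offset":[0.13,-0.13,0],"spin":-28},{"offset":[0.16,-0.16,0],"spin":-35},{"offset":[0.19,-0.19,0],"spin":-42},{"offset":[0.22,-0.22,0],"spin":-49},{"offset":[0.24,-0.25,0],"spin":-56}]' 0.45 30
```

```text
clock: 1.77
eef_pos: [431.4, 272.2, 205.6]
eef_rot: [3.141, -0.0, 1.789]
wrist_force: [1.6, 0.3, -0.5]
finger_gap: 44.5
```

```bash
python3 -m crank '[{"offset":[0.025,-0.03,-0.01],"spin":-5},{"offset":[0.05,-0.06,-0.03],"spin":-10},{"offset":[0.08,-0.09,-0.05],"spin":-15},{"offset":[0.1,-0.115,-0.07],"spin":-20},{"offset":[0.1106,-0.125,-0.086],"spin":-20},{"offset":[0.1106,-0.125,-0.086],"spin":-20},{"offset":[0.1106,-0.125,-0.086],"spin":-20},{"offset":[0.1106,-0.125,-0.086],"spin":-20}]'
python3 - <<'E'
from h import *
p=shot("scene"); t=shot("top")
f=lambda p,x,y,w,h,k:cv2.resize(p["pixels"][y:y+h,x:x+w],None,fx=k,fy=k,interpolation=cv2.INTER_CUBIC)
i=np.hstack([f(p,310,70,130,110,3),f(t,170,150,130,110,3)]); save(p,"above.png",i)
print(manip.read_state()["eef_pos"],manip.read_state()["eef_rot"])
E
```

```text
clock: 2.43
eef_pos: [541.8, 147.9, 120.4]
eef_rot: [3.14, -0.001, 1.441]
wrist_force: [-0.5, -0.6, 0.0]
finger_gap: 42.3
[541.88148958 148.28807574 120.84016225] [ 3.13941284e+00 -8.49720700e-04  1.44185124e+00]
```

View pics/above.png

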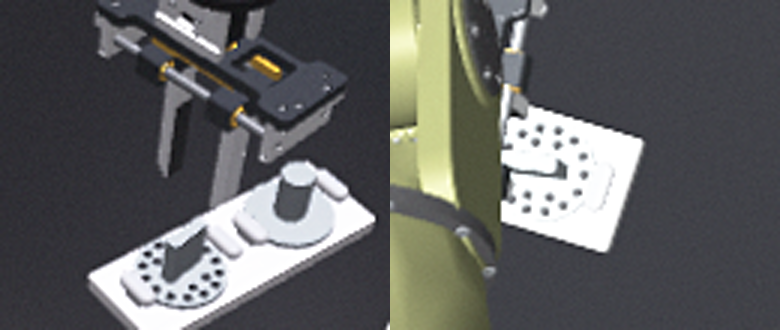

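```bash
python3 -m crank '[{"offset":[0,-0.001,-0.02],"spin":0},{"offset":[0,-0.001,-0.04],"spin":0},{"offset":[0,-0.001,-0.06],"spin":0},{"offset":[0,-0.001,-0.075],"spin":0},{"offset":[0,-0.001,-0.085],"spin":0},{"offset":[0,-0.001,-0.088],"spin":0},{"offset":[0,-0.001,-0.088],"spin":0},{"offset":[0,-0.001,-0.088],"spin":0}]'; python3 -m crank '[{"offset":[0,0,0],"spin":0},{"offset":[0,0,0],"spin":0},{"offset":[0,0,0],"spin":0},{"offset":[0,0,0],"spin":0},{"offset":[0,0,0],"spin":0},{"offset":[0,0,0],"spin":0},{"offset":[0,0,0],"spin":0},{"offset":[0,0,0],"spin":0}]' 0 30
```

```text
clock: 3.2
eef_pos: [542.3, 147.7, 34.0]
eef_rot: [3.138, -0.001, 1.442]
wrist_force: [-0.7, -0.4, -0.5]
finger_gap: 42.3
clock: 3.87
eef_pos: [542.3, 147.6, 34.1]
eef_rot: [3.138, -0.001, 1.442]
wrist_force: [-2.2, -0.2, 5.9]
finger_gap: 11.4
```

```bash
python3 -m crank '[{"offset":[0,0,0.005],"spin":0},{"offset":[0,0,0.01],"spin":0},{"offset":[0,0,0.02],"spin":0},{"offset":[0,0,0.035],"spin":0},{"offset":[0,0,0.055],"spin":0},{"offset":[0,0,0.08],"spin":0},{"offset":[0,0,0.11],"spin":0},{"offset":[0,0,0.13],"spin":0}]'
python3 - <<'E'
from h import *
p=shot("scene"); save(p,"lift.png",cv2.resize(p["pixels"][20:220,280:500],None,fx=3,fy=3,interpolation=cv2.INTER_CUBIC))
E
```

```text
clock: 4.53
eef_pos: [542.9, 147.7, 167.8]
eef_rot: [3.135, -0.002, 1.442]
wrist_force: [0.6, 0.3, -1.4]
finger_gap: 11.7
```

View pics/lift.png

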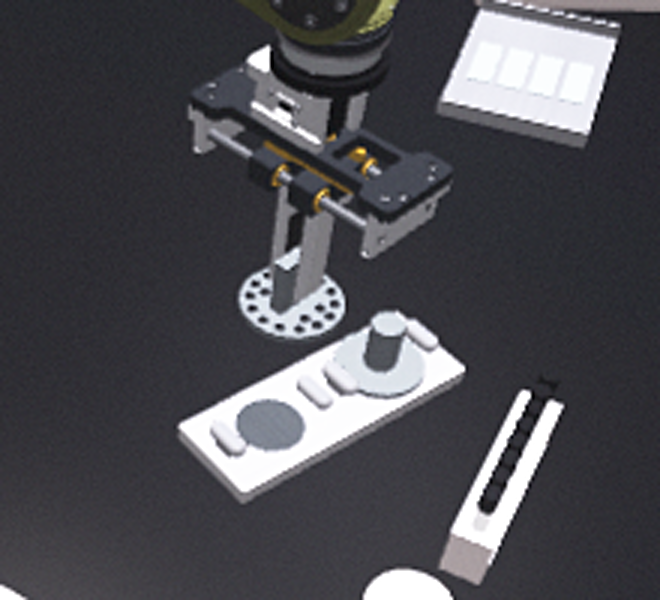

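```bash
python3 -m crank '[{"offset":[0.001,-0.01,0],"spin":-3},{"offset":[0.001,-0.03,0],"spin":-9},{"offset":[0.002,-0.06,0],"spin":-15},{"offset":[0.003,-0.09,0],"spin":-21},{"offset":[0.004,-0.12,0],"spin":-27},{"offset":[0.005,-0.15,0],"spin":-33},{"offset":[0.006,-0.18,0],"spin":-39},{"offset":[0.007,-0.21,0],"spin":-46}]'; python3 -m crank '[{"offset":[0,-0.03,0],"spin":-6},{"offset":[0.001,-0.06,0],"spin":-12},{"offset":[0.002,-0.09,0],"spin":-18},{"offset":[0.003,-0.12,0],"spin":-24},{"offset":[0.003,-0.14,0],"spin":-30},{"offset":[0.003,-0.15,0],"spin":-36},{"offset":[0.003,-0.152,0],"spin":-41},{"offset":[0.003,-0.152,0],"spin":-41}]'
python3 - <<'E'
from h import *
p=shot("scene"); t=shot("top")
f=lambda p,x,y,w,h,k:cv2.resize(p["pixels"][y:y+h,x:x+w],None,fx=k,fy=k,interpolation=cv2.INTER_CUBIC)
i=np.hstack([f(p,190,130,150,170,2.6),f(t,320,110,150,170,2.6)]); save(p,"over.png",i)
print(manip.read_state()["eef_pos"],manip.read_state()["eef_rot"])
for q in (p,t): print([(d["location"],d["conf"]) for d in manip.search_frame(q,"filter")])
E
```

```text
clock: 5.25
eef_pos: [551.0, -63.4, 171.9]
eef_rot: [3.13, -0.004, 0.635]
wrist_force: [0.5, -0.1, -1.6]
finger_gap: 11.8
clock: 5.92
eef_pos: [553.8, -216.3, 172.1]
eef_rot: [3.13, -0.005, -0.086]
wrist_force: [0.2, 0.1, -1.2]
finger_gap: 11.9
[ 553.96327557 -215.24537549  172.09368618] [ 3.12985121 -0.00462514 -0.07782327]
[([564.3, -224.5, 161.7], 0.56)]
[]
```

View pics/over.png

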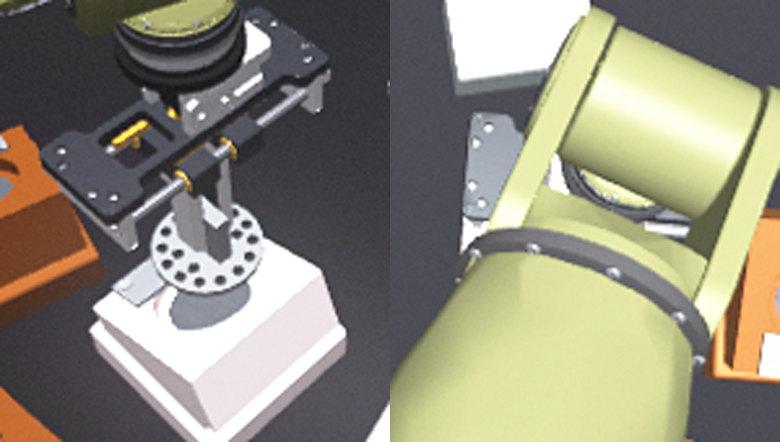

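```bash
python3 - <<'E'
from h import *
from scipy.optimize import least_squares
p=shot("scene"); st=manip.read_state(); e=st["eef_pos"]; print(e,st["eef_rot"])
g=cv2.resize(p["pixels"][190:250,235:305],None,fx=8,fy=8,interpolation=cv2.INTER_CUBIC); save(p,"disc.png",g)
th=np.linspace(0,2*np.pi,721); c=np.c_[40*np.cos(th),40*np.sin(th)]
P=np.vstack([np.c_[c,c[:,0]*0],np.c_[c,c[:,0]*0+7]])
def ext(d):
    uv=proj(p,P+[e[0]+d[0],e[1]+d[1],e[2]-16.1]); return np.array([uv[:,0].min(),uv[:,0].max(),uv[:,1].max()])
o=np.array([190+150/2.6,190+265/2.6,130+293/2.6]); print(o,ext([0,0]))
r=least_squares(lambda d:ext(d)-o,[0,0],diff_step=.01,x_scale=5); print(r.x,r.fun)
E
```

```text
[ 554.06811192 -214.94012258  172.06346628] [ 3.12980811 -0.00465091 -0.07812725]
[247.69230769 291.92307692 242.69230769] [247.74071926 291.55084909 244.24434402]
[-1.98127671  2.52207475] [ 0.26424636 -0.26775059  0.01895554]
```

View pics/disc.png

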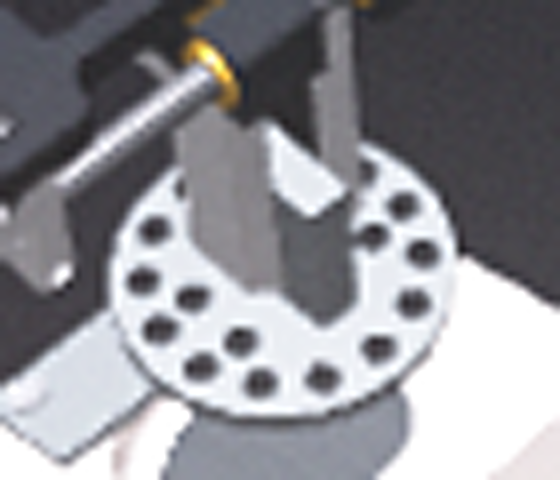

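```bash
python3 -m crank '[{"offset":[0.0015,0,-0.012],"spin":0},{"offset":[0.0015,0,-0.024],"spin":0},{"offset":[0.0015,0,-0.034],"spin":0},{"offset":[0.0015,0,-0.042],"spin":0},{"offset":[0.0015,0,-0.047],"spin":0},{"offset":[0.0015,0,-0.048],"spin":0},{"offset":[0.0015,0,-0.048],"spin":0},{"offset":[0.0015,0,-0.048],"spin":0}]' 0 12
```

```text
clock: 6.83
eef_pos: [555.8, -215.1, 124.4]
eef_rot: [3.13, -0.005, -0.078]
wrist_force: [-0.1, -0.3, -0.8]
finger_gap: 11.8
```

```bash
python3 -m crank '[{"offset":[0,0,-0.002],"spin":0},{"offset":[0,0,-0.004],"spin":0},{"offset":[-0.0015,0,-0.006],"spin":0},{"offset":[-0.003,0,-0.008],"spin":0},{"offset":[-0.0045,0,-0.01],"spin":0},{"offset":[-0.006,0.0004,-0.0115],"spin":0},{"offset":[-0.006,0.0004,-0.0115],"spin":0},{"offset":[-0.006,0.0004,-0.0115],"spin":0}]' 0 12
```

```text
clock: 7.5
eef_pos: [549.5, -214.7, 112.8]
eef_rot: [3.13, -0.005, -0.078]
wrist_force: [-1.1, -0.6, 0.6]
finger_gap: 11.7
```

```bash
python3 -m crank '[{"offset":[-0.002,0,-0.003],"spin":0},{"offset":[-0.004,0,-0.006],"spin":0},{"offset":[-0.006,0.0004,-0.009],"spin":0},{"offset":[-0.008,0.0005,-0.012],"spin":0},{"offset":[-0.01,0.0006,-0.015],"spin":0},{"offset":[-0.012,0.0008,-0.017],"spin":0},{"offset":[-0.012,0.0008,-0.017],"spin":0},{"offset":[-0.012,0.0008,-0.017],"spin":0}]' 0 12
python3 - <<'E'
from h import *
p=shot("scene"); save(p,"lean.png",cv2.resize(p["pixels"][180:310,210:340],None,fx=4.5,fy=4.5,interpolation=cv2.INTER_CUBIC))
E
```

```text
clock: 8.17
eef_pos: [536.8, -214.1, 95.7]
eef_rot: [3.129, -0.004, -0.078]
wrist_force: [-3.9, -0.6, 6.1]
finger_gap: 12.3
```

View pics/lean.png

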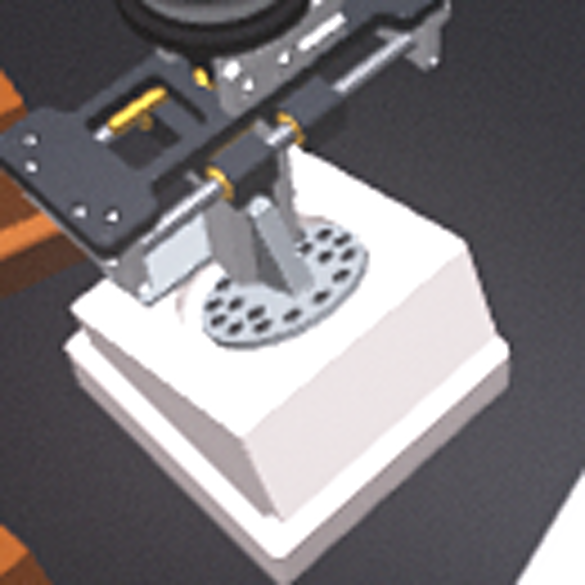

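```bash
cat > pose.py <<'E'
from h import *
from scipy.optimize import least_squares
from scipy.spatial.transform import Rotation as R
CELL=np.array([545,-214.5,72]); RC=R.from_euler("ZY",[-.075,np.radians(-20)]).as_matrix()
th=np.linspace(0,2*np.pi,361); c=np.c_[40*np.cos(th),40*np.sin(th)]
D=np.vstack([np.c_[c,0*c[:,0]],np.c_[c,0*c[:,0]+7]])
def fit(p,o,e,bias=(0,2.3,0)):
    "o: left,right,bottom px; unknown th, along-fin offset e; h fixed"
    def pose(q,h=34.9):
        Rd=R.from_euler("ZY",[-.075,-q[0]]).as_matrix(); return Rd,e+[0,0,18.8]+Rd@[q[1],0,-h]
    def ext(q):
        Rd,o_=pose(q); uv=proj(p,D@Rd.T+o_+bias); return np.array([uv[:,0].min(),uv[:,0].max(),uv[:,1].max()])
    r=least_squares(lambda q:ext(q)-o,[.5,-2],diff_step=.01,x_scale=[.1,2])
    o_=pose(r.x)[1]; print("lean deg",np.degrees(r.x[0]).round(1),"e",r.x[1].round(1),"res",r.fun.round(2),"in cell",(RC.T@(o_-CELL)).round(1))
E
python3 - <<'E'
from pose import *
p=shot("scene"); e=manip.read_state()["eef_pos"]; print(e,manip.read_state()["wrist_force"])
fit(p,np.array([210+202/4.5,210+368/4.5,180+348/4.5]),e)
fit(p,np.array([210+202/4.5,210+368/4.5,180+348/4.5]),e,(0,0,0))
E
```

```text
[ 536.81042388 -213.9850141    95.58115801] [-4.60555796 -0.52870669  5.79114689]
lean deg 42.5 e -6.1 res [-0.08 -0.23  1.19] in cell [14.6 -0.1  8.1]
lean deg 44.5 e -4.0 res [-0.07 -0.37  2.15] in cell [17.6 -0.1  9.2]
```

```bash
python3 -m crank '[{"offset":[-0.001,0,0],"spin":0},{"offset":[-0.002,0.0001,-0.0005],"spin":0},{"offset":[-0.003,0.0002,-0.001],"spin":0},{"offset":[-0.004,0.0003,-0.001],"spin":0},{"offset":[-0.005,0.0004,-0.0015],"spin":0},{"offset":[-0.006,0.0004,-0.002],"spin":0},{"offset":[-0.007,0.0005,-0.002],"spin":0},{"offset":[-0.007,0.0005,-0.002],"spin":0}]' 0 12
python3 - <<'E'
from h import *
p=shot("scene"); save(p,"lean2.png",cv2.resize(p["pixels"][195:285,215:305],None,fx=6.6,fy=6.6,interpolation=cv2.INTER_CUBIC))
E
```

```text
clock: 8.93
eef_pos: [529.6, -213.5, 93.5]
eef_rot: [3.13, -0.003, -0.078]
wrist_force: [-0.3, -0.6, -1.0]
finger_gap: 11.7
```

View pics/lean2.png

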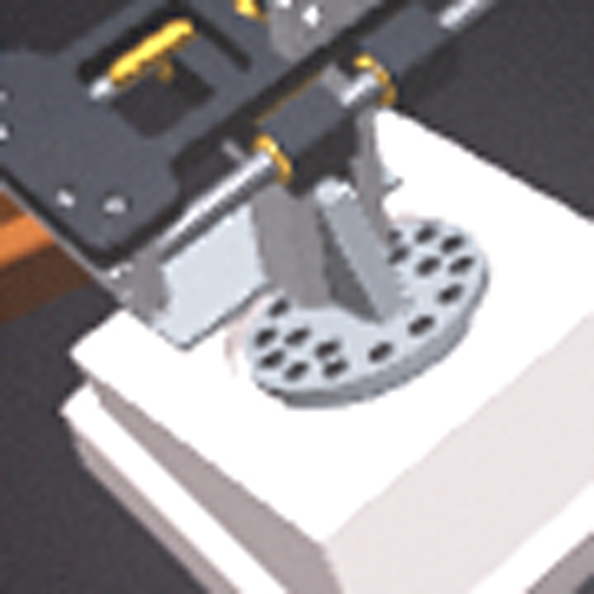

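```bash
cat >> pose.py <<'E'
def fit2(p,o,pts,e,by=2.3,show=1):
    "unknown lean, X,Z of disc origin (along slope plane), bias y; o extents left,right,bottom; pts fin mid points"
    def pose(q): return R.from_euler("ZY",[-.075,-q[0]]).as_matrix(),CELL+RC@[q[1],0,q[2]]+[0,q[3],0]
    def res(q):
        Rd,t=pose(q); uv=proj(p,D@Rd.T+t); f=proj(p,np.array([[20,0,7],[20,0,52]])@Rd.T+t)
        return np.r_[uv[:,0].min()-o[0],uv[:,0].max()-o[1],uv[:,1].max()-o[2],(f-pts).ravel(),(q[3]-by)/2]
    r=least_squares(res,[.5,0,6,by],diff_step=.01,x_scale=[.1,3,3,2]); q=r.x
    Rd,t=pose(q); piv=Rd.T@(e+[0,0,18.8]+[0,q[3],0]-t)
    print("lean",np.degrees(q[0]).round(1),"X,Z",q[1:3].round(1),"by",q[3].round(1),"res",r.fun.round(1),"grip point in disc",piv.round(1))
    for s in (-40,40): print(" corner",s,(RC.T@(t+Rd@[s,0,0]-CELL-[0,q[3],0])).round(1))
E
python3 - <<'E'
from pose import *
p=shot("scene"); e=manip.read_state()["eef_pos"]; print(e,manip.read_state()["wrist_force"])
k=lambda x,y:(215+x/6.6,195+y/6.6); k1=lambda x,y:(210+x/4.5,180+y/4.5)
fit2(p,[k(245,0)[0],k(490,0)[0],k(0,407)[1]],np.array([k(388,315),k(336,184)]),e)
# earlier picture, same model
fit2(p,[k1(202,0)[0],k1(368,0)[0],k1(0,348)[1]],np.array([k1(303,291),k1(261,203)]),np.array([536.8,-214,95.6]))
E
```

```text
[ 529.8305052  -213.54222124   93.63859274] [ 0.47943431 -0.16664941 -1.17351417]
lean 33.1 X,Z [ 7.3 12.3] by 2.3 res [-0.6  0.3 -0.5  1.3 -0.6 -1.   1.1  0. ] grip point in disc [-0.6 -0.2 31.9]
 corner -40 [-31.6   0.    3.2]
 corner 40 [46.3 -0.  21.3]
lean 33.8 X,Z [15.2 11.3] by 2.8 res [-0.7  0.6  0.6  0.5 -0.9 -0.5  0.4  0.2] grip point in disc [-0.7 -0.1 32.5]
 corner -40 [-23.6   0.    1.7]
 corner 40 [54.  -0.  20.8]
```

```bash
python3 -m crank '[{"offset":[-0.001,0,-0.0005],"spin":0},{"offset":[-0.002,0.0001,-0.0015],"spin":0},{"offset":[-0.003,0.0002,-0.002],"spin":0},{"offset":[-0.004,0.0003,-0.003],"spin":0},{"offset":[-0.005,0.0004,-0.004],"spin":0},{"offset":[-0.005,0.0004,-0.004],"spin":0},{"offset":[-0.005,0.0004,-0.004],"spin":0},{"offset":[-0.005,0.0004,-0.004],"spin":0}]' 0 12
```

```text
clock: 9.7
eef_pos: [524.8, -213.1, 89.6]
eef_rot: [3.129, -0.003, -0.078]
wrist_force: [0.2, 0.1, -0.6]
finger_gap: 12.1
```

```bash
python3 -m crank '[{"offset":[-0.0005,0,-0.001],"spin":0},{"offset":[0,0,-0.0015],"spin":0},{"offset":[0.001,0,-0.002],"spin":0},{"offset":[0.002,-0.0001,-0.0025],"spin":0},{"offset":[0.003,-0.0002,-0.003],"spin":0},{"offset":[0.004,-0.0003,-0.0032],"spin":0},{"offset":[0.004,-0.0003,-0.0032],"spin":0},{"offset":[0.004,-0.0003,-0.0032],"spin":0}]' 0 12
```

```text
clock: 10.37
eef_pos: [528.7, -213.5, 86.5]
eef_rot: [3.129, -0.003, -0.078]
wrist_force: [-4.4, 0.6, 2.4]
finger_gap: 12.1
```

```bash
cat >> pose.py <<'E'
def lean(p,e,by=2.3,h=32.2,ex=.6):
    m=manip.masks_of(p,"filter"); m=[d for d in m if 200<np.argwhere(d["mask"])[:,1].mean()<340]
    ys,xs=np.nonzero(m[0]["mask"]); o=np.array([xs.min(),xs.max()+1,ys.max()+1]); print("mask",m[0]["conf"],o,len(xs))
    for a in range(14,40,2):
        Rd=R.from_euler("ZY",[-.075,-np.radians(a)]).as_matrix(); t=e+[0,by,18.8]+Rd@[ex,0,-h]; uv=proj(p,D@Rd.T+t)
        print(a,(np.array([uv[:,0].min(),uv[:,0].max(),uv[:,1].max()])-o).round(1),(RC.T@(t-[0,by,0]-CELL)).round(1))
E
python3 - <<'E'
from pose import *
p=shot("scene"); e=manip.read_state()["eef_pos"]; print(e,manip.read_state()["wrist_force"]); lean(p,e)
g=p["pixels"][195:285,215:305]; save(p,"swing.png",cv2.resize(g,None,fx=6.6,fy=6.6,interpolation=cv2.INTER_CUBIC))
E
```

```text
[ 528.68271663 -213.45079924   86.49275525] [-4.53072014  1.06268417  3.52901568]
mask 0.93 [252 289 258] 738
14 [-4.2 -1.6  0.3] [-6.7 -0.2  4.8]
16 [-3.8 -1.3  0.3] [-5.6 -0.2  4.7]
18 [-3.4 -1.1  0.2] [-4.5 -0.2  4.7]
20 [-3.  -0.9  0.2] [-3.4 -0.2  4.7]
22 [-2.6 -0.6  0.2] [-2.3 -0.2  4.7]
24 [-2.3 -0.4  0.1] [-1.1 -0.2  4.8]
26 [-1.9 -0.2  0.1] [-0.  -0.2  4.9]
28 [-1.5 -0.1  0. ] [ 1.1 -0.2  5.1]
30 [-1.1  0.1 -0. ] [ 2.2 -0.2  5.3]
32 [-0.7  0.2 -0.1] [ 3.3 -0.2  5.5]
34 [-0.3  0.4 -0.2] [ 4.4 -0.2  5.8]
36 [ 0.1  0.5 -0.2] [ 5.5 -0.2  6.1]
38 [ 0.4  0.6 -0.3] [ 6.5 -0.2  6.4]
```

```bash
python3 -m crank '[{"offset":[-0.001,0,0],"spin":0},{"offset":[-0.002,0.0001,-0.0005],"spin":0},{"offset":[-0.003,0.0002,-0.001],"spin":0},{"offset":[-0.004,0.0003,-0.0015],"spin":0},{"offset":[-0.0045,0.0003,-0.0015],"spin":0},{"offset":[-0.0045,0.0003,-0.0015],"spin":0},{"offset":[-0.0045,0.0003,-0.0015],"spin":0},{"offset":[-0.0045,0.0003,-0.0015],"spin":0}]' 0 10
python3 - <<'E'
from pose import *
p=shot("scene"); e=manip.read_state()["eef_pos"]; print(e,manip.read_state()["wrist_force"]); lean(p,e)
E
```

```text
clock: 11.13
eef_pos: [524.2, -213.1, 84.9]
eef_rot: [3.129, -0.003, -0.078]
wrist_force: [-0.4, -0.1, 1.2]
finger_gap: 12.1
[ 524.1699616  -213.14581647   84.94157279] [-0.79949718  0.1320679   0.94648948]
mask 0.73 [250 288 257] 733
14 [-3.6 -2.1  0.3] [-11.5  -0.2   4.9]
16 [-3.2 -1.9  0.3] [-10.4  -0.2   4.8]
18 [-2.8 -1.6  0.2] [-9.3 -0.2  4.8]
20 [-2.4 -1.4  0.2] [-8.2 -0.2  4.8]
22 [-2.  -1.2  0.2] [-7.  -0.2  4.8]
24 [-1.6 -1.   0.1] [-5.9 -0.2  4.9]
26 [-1.3 -0.8  0.1] [-4.8 -0.2  5. ]
28 [-0.9 -0.6  0. ] [-3.7 -0.2  5.2]
30 [-0.5 -0.5 -0.1] [-2.6 -0.2  5.4]
32 [-0.1 -0.3 -0.1] [-1.5 -0.2  5.6]
34 [ 0.3 -0.2 -0.2] [-0.4 -0.2  5.9]
36 [ 0.6 -0.1 -0.2] [ 0.7 -0.2  6.2]
38 [ 1.   0.  -0.3] [ 1.8 -0.2  6.5]
```

```bash
python3 -m crank '[{"offset":[0,0,-0.001],"spin":0},{"offset":[0.0005,0,-0.002],"spin":0},{"offset":[0.001,0,-0.003],"spin":0},{"offset":[0.0015,0,-0.0035],"spin":0},{"offset":[0.002,-0.0001,-0.004],"spin":0},{"offset":[0.003,-0.0002,-0.0045],"spin":0},{"offset":[0.003,-0.0002,-0.0045],"spin":0},{"offset":[0.003,-0.0002,-0.0045],"spin":0}]' 0 10
python3 - <<'E'
from pose import *
p=shot("scene"); e=manip.read_state()["eef_pos"]; print(e,manip.read_state()["wrist_force"]); lean(p,e)
E
```

```text
clock: 11.9
eef_pos: [528.0, -213.5, 81.3]
eef_rot: [3.129, -0.005, -0.078]
wrist_force: [2.0, 0.4, 6.6]
finger_gap: 12.0
[ 528.00257138 -213.52707505   81.36128381] [1.89343258 1.1110224  6.42162752]
mask 0.55 [251 289 257] 721
14 [-3.1 -1.7  2.4] [-9.1 -0.3  0.2]
16 [-2.8 -1.5  2.4] [-8.  -0.3  0.1]
18 [-2.4 -1.2  2.4] [-6.9 -0.3  0.1]
20 [-2.  -1.   2.3] [-5.8 -0.3  0.1]
22 [-1.6 -0.8  2.3] [-4.6 -0.3  0.1]
24 [-1.2 -0.6  2.3] [-3.5 -0.3  0.2]
26 [-0.8 -0.4  2.2] [-2.4 -0.3  0.3]
28 [-0.5 -0.2  2.2] [-1.3 -0.3  0.5]
30 [-0.1 -0.1  2.1] [-0.2 -0.3  0.7]
32 [0.3 0.1 2. ] [ 0.9 -0.3  0.9]
34 [0.7 0.2 2. ] [ 2.  -0.3  1.2]
36 [1.1 0.3 1.9] [ 3.1 -0.3  1.5]
38 [1.4 0.4 1.9] [ 4.2 -0.3  1.8]
```

```bash
python3 -m crank '[{"offset":[0,0,-0.001],"spin":0},{"offset":[0.001,0,-0.0015],"spin":0},{"offset":[0.002,0,-0.002],"spin":0},{"offset":[0.003,-0.0001,-0.002],"spin":0},{"offset":[0.004,-0.0002,-0.002],"spin":0},{"offset":[0.005,-0.0003,-0.002],"spin":0},{"offset":[0.006,-0.0004,-0.002],"spin":0},{"offset":[0.006,-0.0004,-0.002],"spin":0}]' 0 5
python3 - <<'E'
from pose import *
p=shot("scene"); e=manip.read_state()["eef_pos"]; print(e,manip.read_state()["wrist_force"]); lean(p,e,h=29)
g=p["pixels"][195:285,215:305]; save(p,"swing2.png",cv2.resize(g,None,fx=6.6,fy=6.6,interpolation=cv2.INTER_CUBIC))
E
```

```text
clock: 12.67
eef_pos: [533.9, -213.8, 79.1]
eef_rot: [3.129, -0.004, -0.078]
wrist_force: [-2.4, 0.4, -0.1]
finger_gap: 11.9
[ 533.8929543  -213.78690127   79.11693602] [-0.94753281  0.8680354  -0.17033691]
mask 0.83 [252 289 258] 655
14 [-2.5  0.1  2.7] [-4.  -0.1 -0.7]
16 [-2.1  0.3  2.7] [-3.  -0.1 -0.8]
18 [-1.8  0.5  2.6] [-2.  -0.1 -0.8]
20 [-1.4  0.7  2.6] [-1.  -0.1 -0.8]
22 [-1.1  0.9  2.5] [ 0.  -0.1 -0.8]
24 [-0.7  1.   2.5] [ 1.  -0.1 -0.7]
26 [-0.3  1.2  2.4] [ 2.  -0.1 -0.6]
28 [0.  1.3 2.3] [ 3.  -0.1 -0.5]
30 [0.4 1.5 2.3] [ 4.  -0.1 -0.3]
32 [0.7 1.6 2.2] [ 5.  -0.1 -0.1]
34 [1.1 1.7 2.1] [ 6.  -0.1  0.2]
36 [1.4 1.8 2. ] [ 7.  -0.1  0.4]
38 [1.8 1.9 2. ] [ 7.9 -0.1  0.8]
```

```bash
cat > ren.py <<'E'
from pose import *
r,a=np.meshgrid(np.linspace(0,40,60),np.linspace(0,2*np.pi,240)); top=np.c_[(r*np.cos(a)).ravel(),(r*np.sin(a)).ravel(),np.full(r.size,7.)]
z,a=np.meshgrid(np.linspace(0,7,8),np.linspace(0,2*np.pi,400)); side=np.c_[40*np.cos(a).ravel(),40*np.sin(a).ravel(),z.ravel()]
PT=np.vstack([top,side])
def vis(p,al,X,Z,by,bx=0):
    Rl=R.from_euler("y",-al,degrees=True).as_matrix(); q=PT@Rl.T+[X,0,Z]
    E=np.array(p["extrinsics"]); cam=RC.T@(-E[:3,:3].T@E[:3,3]-CELL-[bx,by,0]); d=cam-q
    def at(zz): k=np.clip((zz-q[:,2])/d[:,2],0,None)[:,None]; return q+k*d
    m=at(14); ok=(q[:,2]>=14)|(np.hypot(m[:,0],m[:,1])<42.5)
    for zz in (14,17,20):
        l=at(zz); ok&=~((q[:,2]<zz)&(l[:,0]<-29)&(abs(l[:,1])<45))
    return proj(p,q[ok]@RC.T+CELL+[bx,by,0])
def disc_mask(p):
    m=[d for d in manip.masks_of(p,"filter") if 200<np.argwhere(d["mask"])[:,1].mean()<340][0]["mask"]; return m
def score(p,m,by=2.3):
    # disc bottom boundary: for each column, lowest mask row; compare with model's
    cols=np.arange(253,289); low=lambda c:np.max(np.nonzero(m[:,c])[0])+1 if m[:,c].any() else np.nan
    L=np.array([low(c) for c in cols]); out=[]
    for al in range(-2,17,1):
        for X in np.arange(-3,6.1,1):
            for Zo in (0,1.5,3):
              for by in (1.3,2.3,3.3):
                uv=vis(p,al,X,40*np.sin(np.radians(max(al,0)))+Zo,by); c=np.floor(uv[:,0]).astype(int)
                M=np.array([uv[c==k,1].max() if (c==k).any() else np.nan for k in cols]); d=M-L
                n=np.isnan(d)!=0; out.append((np.nanmean(np.abs(d))+.3*n.sum()/len(cols)*5,al,X,Zo,by,n.sum()))
    out.sort(); return [tuple(np.round(o,2)) for o in out[:8]]
E
python3 - <<'E'
from ren import *
p=shot("scene"); e=manip.read_state(); print(e["eef_pos"],e["wrist_force"])
m=disc_mask(p)
for s in score(p,m): print(*s)
E
```

```text
[ 533.97571955 -213.87086199   79.2261089 ] [-0.5777197  -0.38373206 -0.82410541]
0.73 4.0 6.0 3.0 1.3 0.0
0.74 7.0 6.0 3.0 1.3 0.0
0.75 6.0 6.0 3.0 1.3 0.0
0.75 8.0 6.0 3.0 1.3 0.0
0.77 5.0 6.0 1.5 1.3 0.0
0.77 8.0 6.0 1.5 1.3 0.0
0.77 5.0 6.0 3.0 1.3 0.0
0.81 9.0 6.0 1.5 1.3 0.0
```

```bash
python3 -m crank '[{"offset":[0,0,-0.0005],"spin":0},{"offset":[0,0,-0.001],"spin":0},{"offset":[0,0,-0.0015],"spin":0},{"offset":[0,0,-0.002],"spin":0},{"offset":[0,0,-0.0025],"spin":0},{"offset":[0,0,-0.003],"spin":0},{"offset":[0,0,-0.003],"spin":0},{"offset":[0,0,-0.003],"spin":0}]' 0 5
python3 - <<'E'
from ren import *
p=shot("scene"); e=manip.read_state(); print(e["eef_pos"],e["wrist_force"])
m=disc_mask(p)
for s in score(p,m)[:4]: print(*s)
g=p["pixels"][195:285,215:305]; save(p,"press.png",cv2.resize(g,None,fx=6.6,fy=6.6,interpolation=cv2.INTER_CUBIC))
E
```

```text
clock: 13.53
eef_pos: [534.6, -214.2, 78.0]
eef_rot: [3.128, -0.007, -0.078]
wrist_force: [-5.7, 0.8, 16.5]
finger_gap: 12.1
[ 534.59404924 -214.2058526    78.05000908] [-5.69939241  1.90174819 16.7649414 ]
0.84 8.0 6.0 3.0 1.3 0.0
0.84 6.0 6.0 3.0 1.3 0.0
0.86 4.0 6.0 3.0 1.3 0.0
0.88 7.0 6.0 3.0 1.3 0.0
```

View pics/press.png

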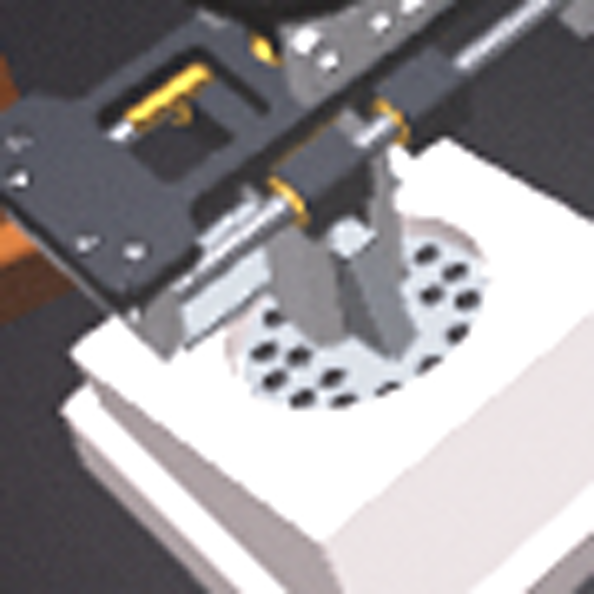

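```bash
python3 -m crank '[{"offset":[0.0005,0,-0.002],"spin":0},{"offset":[0.0005,0,-0.002],"spin":0},{"offset":[0.0005,0,-0.002],"spin":0},{"offset":[0.0005,0,-0.002],"spin":0},{"offset":[0.0005,0,-0.002],"spin":0},{"offset":[0.0005,0,-0.002],"spin":0},{"offset":[0.0005,0,-0.002],"spin":0},{"offset":[0.0005,0,-0.002],"spin":0}]' 0 8
python3 -m crank '[{"offset":[0,0,0],"spin":0},{"offset":[0,0,0],"spin":0},{"offset":[0,0,0],"spin":0},{"offset":[0,0,0],"spin":0},{"offset":[0,0,0],"spin":0},{"offset":[0,0,0.0005],"spin":0},{"offset":[0,0,0.001],"spin":0},{"offset":[0,0,0.002],"spin":0}]' 0.3
```

```text
clock: 14.3
eef_pos: [534.9, -214.3, 78.0]
eef_rot: [3.128, -0.007, -0.078]
wrist_force: [-14.9, 4.5, 23.1]
finger_gap: 12.1
clock: 14.97
eef_pos: [534.8, -214.2, 79.7]
eef_rot: [3.128, -0.007, -0.079]
wrist_force: [-1.0, 0.4, 0.4]
finger_gap: 28.2
```

Released. I'll lift clear and go aside so the cameras can check.

```bash
python3 -m crank '[{"offset":[0,0,0.01],"spin":0},{"offset":[0,0,0.03],"spin":0},{"offset":[0,0,0.06],"spin":0},{"offset":[0,0,0.09],"spin":0},{"offset":[-0.01,0.03,0.11],"spin":0},{"offset":[-0.02,0.07,0.12],"spin":0},{"offset":[-0.03,0.1,0.12],"spin":0},{"offset":[-0.05,0.14,0.12],"spin":0}]'; python3 -m crank '[{"offset":[-0.02,0.04,0],"spin":0},{"offset":[-0.05,0.07,0],"spin":0},{"offset":[-0.07,0.1,0],"spin":0},{"offset":[-0.09,0.12,0],"spin":0},{"offset":[-0.1,0.12,0],"spin":0},{"offset":[-0.1,0.12,0],"spin":0},{"offset":[-0.1,0.12,0],"spin":0},{"offset":[-0.1,0.12,0],"spin":0}]'
cat > chk.py <<'E'
from ren import *
p=shot("scene"); t=shot("top"); print(manip.read_state()["clock"])
fin=lambda al,X,Z:(np.array([[x,y,52] for x in(-20,20) for y in(-6,6)])@R.from_euler("y",-al,degrees=True).as_matrix().T+[X,0,Z])@RC.T+CELL
for n,q in (("scene",p),("top",t)):
    save(q,n+"_end.png")
    for nm in ("filter","blank","rack","reagent","tipbox"):
        print(n,nm,[(np.round(d["location"]).tolist(),round(d["conf"],2)) for d in manip.search_frame(q,nm)[:2]])
    try:
        ms=[d["mask"] for d in manip.masks_of(q,"filter")]; m=ms[0]; ys,xs=np.nonzero(m); print(" mask",xs.min(),xs.max()+1,ys.min(),ys.max()+1,len(xs),xs.mean().round(1),ys.mean().round(1))
    except Exception as x: print(x)
    for al,X,Z in ((0,0,0),(0,2.5,0),(4,0,3),(8,2,6)):
        u=np.vstack([vis(q,al,X,Z,2.3 if n=="scene" else 0)]); f=proj(q,fin(al,X,Z)+[0,2.3 if n=="scene" else 0,0])
        print(" model",al,X,Z,np.r_[u.min(0),u.max(0)].round(1)[[0,2,1,3]],"fin top mid",f.mean(0).round(1))
E
python3 chk.py
```

```text
clock: 15.63
eef_pos: [486.2, -75.9, 200.8]
eef_rot: [3.128, -0.009, -0.079]
wrist_force: [1.3, 1.7, 0.5]
finger_gap: 28.0
clock: 16.3
eef_pos: [387.0, 43.4, 201.0]
eef_rot: [3.128, -0.01, -0.08]
wrist_force: [0.7, 0.2, -0.3]
finger_gap: 28.2
16.4
scene filter [([549.0, -216.0, 82.0], 0.67)]
scene blank [([584.0, 255.0, 23.0], 0.65)]
scene rack [([734.0, 180.0, 44.0], 0.89)]
scene reagent [([759.0, -31.0, 93.0], 0.57)]
scene tipbox [([754.0, -209.0, 70.0], 0.71)]
 mask 252 289 225 257 811 268.9 241.8
 model 0 0 0 [250.8 289.1 229.1 256.5] fin top mid [262.8 227.1]
 model 0 2.5 0 [251.5 289.2 229.6 256.5] fin top mid [263.6 227.5]
 model 4 0 3 [250.4 289.  228.5 256.4] fin top mid [261.3 225.3]
 model 8 2 6 [250.7 289.1 228.2 256.4] fin top mid [260.4 224.1]
top filter [([545.0, -216.0, 84.0], 0.65)]
top blank [([575.0, 258.0, 22.0], 0.98)]
top rack [([723.0, 210.0, 46.0], 0.72), ([543.0, -210.0, 81.0], 0.21)]
top reagent [([733.0, -14.0, 115.0], 0.93)]
top tipbox [([738.0, -187.0, 71.0], 0.95)]
 mask 364 401 187 220 993 382.3 203.3
 model 0 0 0 [363.9 401.4 186.6 220.3] fin top mid [385.2 209.8]
 model 0 2.5 0 [364.1 401.5 186.6 220.1] fin top mid [385.4 208.6]
 model 4 0 3 [364.  401.6 187.  220.2] fin top mid [385.2 211.8]
 model 8 2 6 [364.2 401.9 186.7 220.2] fin top mid [385.3 212.8]
```

```bash
python3 - <<'E'
from ren import *
B=np.array([[x,y,z] for x in(-20,20) for y in(-6,6) for z in(7,52)],float)
for n in ("scene","top"):
    q=shot(n); g=cv2.cvtColor(q["pixels"],cv2.COLOR_RGB2GRAY); K=8; x0,y0=(235,205) if n=="scene" else (355,180)
    G=cv2.resize(g[y0:y0+60,x0:x0+60],None,fx=K,fy=K,interpolation=cv2.INTER_CUBIC).astype(float)
    gm=cv2.GaussianBlur(G,(0,0),4); gx,gy=cv2.Sobel(gm,6,1,0),cv2.Sobel(gm,6,0,1); mag=np.hypot(gx,gy); out=[]
    for al in range(-4,16):
        Rl=R.from_euler("y",-al,degrees=True).as_matrix()
        for X in np.arange(-2.5,5,1.25):
            for by in np.arange(-3,5.1,1):
              for w in (-8,-4,0,4,8):
                Rw=R.from_euler("z",w,degrees=True).as_matrix()
                w_=(B@Rw.T@Rl.T+[X,0,40*abs(np.sin(np.radians(al)))])@RC.T+CELL+[0,by,0]
                h=cv2.convexHull((((proj(q,w_)-[x0,y0])+.5)*K).astype(np.float32)); M=np.zeros(G.shape,np.uint8); cv2.polylines(M,[h.astype(np.int32)],True,1,2)
                out.append((mag[M>0].mean(),al,X,by,w))
    out.sort(reverse=True); print(n)
    for o in out[:6]: print(np.round(o,2))
E
```

```text
scene
[44.3  1.   2.5  1.   0. ]
[44.28  2.    3.75  1.    0.  ]
[44.11 -4.    2.5   0.    0.  ]
[43.99  1.    3.75  1.    0.  ]
[43.89 -2.    1.25  1.    0.  ]
[43.75 -1.    2.5   1.    0.  ]
top
[55.69  4.    2.5   0.    0.  ]
[54.93  2.    1.25  0.    0.  ]
[54.9   3.    1.25  0.    0.  ]
[54.81  5.    3.75  1.    0.  ]
[54.51  3.    2.5   0.    0.  ]
[54.38  6.    3.75  1.    0.  ]
```

```bash
python3 -m crank '[{"offset":[0.015,-0.03,0],"spin":0},{"offset":[0.035,-0.06,0],"spin":0},{"offset":[0.06,-0.09,0],"spin":0},{"offset":[0.08,-0.12,0],"spin":0},{"offset":[0.1,-0.15,0],"spin":0},{"offset":[0.12,-0.18,0],"spin":0},{"offset":[0.14,-0.21,0],"spin":0},{"offset":[0.155,-0.235,0],"spin":0}]' 0.3; python3 -m crank '[{"offset":[0.01,-0.015,0],"spin":0},{"offset":[0.0155,-0.0235,-0.01],"spin":0},{"offset":[0.0155,-0.0235,-0.03],"spin":0},{"offset":[0.0155,-0.0235,-0.05],"spin":0},{"offset":[0.0155,-0.0235,-0.07],"spin":0},{"offset":[0.0155,-0.0235,-0.08],"spin":0},{"offset":[0.0155,-0.0235,-0.08],"spin":0},{"offset":[0.0155,-0.0235,-0.08],"spin":0}]'
```

```text
clock: 17.77
eef_pos: [542.2, -193.0, 200.4]
eef_rot: [3.128, -0.009, -0.08]
wrist_force: [-1.2, 0.0, -0.3]
finger_gap: 28.3
clock: 18.43
eef_pos: [557.8, -216.5, 120.8]
eef_rot: [3.128, -0.009, -0.08]
wrist_force: [0.1, -0.3, 0.1]
finger_gap: 28.1
```

```bash
python3 -m crank '[{"offset":[0,0.001,-0.01],"spin":0},{"offset":[0,0.001,-0.02],"spin":0},{"offset":[0,0.001,-0.028],"spin":0},{"offset":[0,0.001,-0.031],"spin":0},{"offset":[0,0.001,-0.0325],"spin":0},{"offset":[0,0.001,-0.0325],"spin":0},{"offset":[0,0.001,-0.0325],"spin":0},{"offset":[0,0.001,-0.0325],"spin":0}]'; python3 -m crank '[{"offset":[0,0,-0.0005],"spin":0},{"offset":[0,0,-0.001],"spin":0},{"offset":[0,0,-0.0015],"spin":0},{"offset":[0,0,-0.002],"spin":0},{"offset":[0,0,-0.0025],"spin":0},{"offset":[0,0,-0.003],"spin":0},{"offset":[0,0,-0.003],"spin":0},{"offset":[0,0,-0.003],"spin":0}]'
```

```text
clock: 19.1
eef_pos: [558.0, -215.6, 88.7]
eef_rot: [3.128, -0.01, -0.08]
wrist_force: [0.1, 0.5, -0.0]
finger_gap: 28.0
clock: 19.77
eef_pos: [558.5, -215.8, 86.9]
eef_rot: [3.127, -0.011, -0.08]
wrist_force: [-2.4, 1.8, 10.4]
finger_gap: 28.4
```

```bash
python3 -m crank '[{"offset":[0,0,0.005],"spin":0},{"offset":[0,0,0.02],"spin":0},{"offset":[0,0,0.04],"spin":0},{"offset":[0,0,0.07],"spin":0},{"offset":[0,0,0.1],"spin":0},{"offset":[-0.02,0.03,0.12],"spin":0},{"offset":[-0.04,0.06,0.12],"spin":0},{"offset":[-0.06,0.09,0.12],"spin":0}]'; python3 -m crank '[{"offset":[-0.02,0.03,0],"spin":0},{"offset":[-0.05,0.06,0],"spin":0},{"offset":[-0.08,0.09,0],"spin":0},{"offset":[-0.1,0.12,0],"spin":0},{"offset":[-0.11,0.13,0],"spin":0},{"offset":[-0.11,0.13,0],"spin":0},{"offset":[-0.11,0.13,0],"spin":0},{"offset":[-0.11,0.13,0],"spin":0}]'; python3 chk.py | grep -E "filter|mask|blank|^[0-9]"; python3 -c "
from cell import manip; print(manip.sign_off())"
```

```text
clock: 20.43
eef_pos: [497.8, -125.1, 207.9]
eef_rot: [3.127, -0.013, -0.08]
wrist_force: [-0.3, -0.0, -0.5]
finger_gap: 28.2
clock: 21.1
eef_pos: [388.6, 4.3, 208.1]
eef_rot: [3.127, -0.014, -0.081]
wrist_force: [-0.1, 0.0, 0.6]
finger_gap: 28.2
21.2
scene filter [([549.0, -217.0, 84.0], 0.87)]
scene blank [([584.0, 255.0, 25.0], 0.65)]
 mask 252 289 224 258 838 268.8 242.0
top filter [([544.0, -216.0, 84.0], 0.57), ([553.0, 179.0, 18.0], 0.38)]
top blank [([573.0, 259.0, 22.0], 0.69)]
 mask 364 401 187 220 986 382.6 203.3
the job is handed in; nothing more can be done
None
```

The filter disc is in the white station's cell, released, and the job was handed in at about 21 s. I believe it is fully home, though the hand-in reports no verdict.

**How it went:** I pulled the disc out of the strip by its fin. The tool can only point down, so I leaned the disc by letting it pivot in a light grip against the upper edge of the cell. At about 33° from level I slid its low edge under the lip, swung it down and pressed it home. On the first swing its high edge caught on the mouth wall. I backed it off a few millimetres towards the lip and the second swing went in.

**What the last checks showed:**
- **Flat in the cell:** Fingertip presses at two points 24 mm apart along the slope (17 N and 10 N) gave heights matching a flat disc to about 0.2 mm, roughly 0.5°. The camera outlines fit the home pose to about 1 px in the top view and within a few pixels in the scene view (the model there left out the fin).
- **Other objects:** The blank shows in its strip place. After the disc was first released, the rack, jar and tip box showed within a few millimetres of where they started. The scene camera missed the jar at the start, so its position rests on the top camera alone.

**What disagreed:**
- An edge fit of the fin gave a tilt anywhere from -4° to 6°, too loose to confirm the 2.9° limit, so flatness rests on the two presses.
- The two cameras differ by about 2 mm in y.
- In the last top picture the network also reported a second, low-confidence (0.38) filter at the strip, which I took to be false.

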